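Clip the tube plate into the bench shaker

TASK

Take the aluminium tube plate that has ears and fit it to the bench shaker: its wide ear goes down the wide slot and its narrow ear down the narrow slot, pressed past the spring clips until the plate lies flat and firmly on the pads, then let go. The clips push back, so press until you feel it bottom out, at about 20 N, but do not force it: it must never bear on the shaker with more than 30 N. Leave everything else on the bench where it is.

Things in the scene. Friction and masses are not known exactly. Their poses are not given: they have to be found in the camera images.
- plate: eared aluminium tube plate, 64 (x) x 110 (y) x 8 mm, 0.2 to 0.32 kg, lying flat on the bench. Ears, 8 mm thick and flush with its faces, stick out 12 mm at its y ends: 30 mm wide at +y, 20 mm wide at -y. An upright grip fin at its centre, 40 mm along x, 14 mm thick along y, rises to 80 mm above the underside; pinch it across y in its upper 25 mm. Origin: centre of the underside; z up
- wide_ear (a point): centre of the wide ear's underside, 61 mm along +y from the plate's origin
- narrow_ear (a point): centre of the narrow ear's underside, 61 mm along -y from the plate's origin
- shaker: bench shaker, fixed: white housing 220 (x) x 250 (y) mm, deck top 76 mm above the bench. Four slightly springy rubber pads (25 N/mm in all; 14 mm wide, at x +-24, y +-44 mm) on the deck carry the plate; they were set by hand, all alike, to somewhere from 3 to 17 mm above the deck (not reported). The plate must not bear on it with more than 30 N. Origin: centre of its underside; z up
- bracket: bracket fixed on the shaker's deck: two aluminium cheeks 36 mm high, inner faces at y +-57 mm, each with an upright slot open at the top and inwards (slot backs at y +-69 mm). Wide slot at +y, narrow at -y. The clips' squeeze on the ears adds up to about 25 N; the plate must never be jammed against it with more than 80 N. Origin: midway between the slots at the deck's top; z up; the plate belongs straight above it with the same x and y axes
- wide_slot (a point): centre of the wide slot's mouth, 61 mm along +y from the bracket's origin, 36 mm above the deck. Slot 34 mm along x. Each x wall carries a sprung steel clip: its flared mouth, 41 mm above the deck, is 9 mm wider than the ear; it narrows to 5 mm less than the ear's width at 22 mm above the deck and stays so below, gripping the ear all the way down
- narrow_slot (a point): centre of the narrow slot's mouth, 61 mm along -y from the bracket's origin, 36 mm above the deck. Slot 24 mm along x, with clips like the wide one's. Pressing past all clips takes up to 18 N besides the plate's weight: it starts with the underside 34 mm above the deck, peaks near 22 mm, falls to 6 to 13 N, and rises sharply on the pads; press to about 20 to 25 N
- plain_plate: plain aluminium tube plate, 64 x 110 x 8 mm with the same grip fin but no ears; a bystander, leave it. Origin: centre of its underside
- dish: clear lidded dish, 60 mm across, 14 mm high, lying flat; bystander. Origin: centre of its underside
- timer: small white bench timer, 50 x 50 x 18 mm, lying flat; bystander. Origin: centre of its underside
- marker: marker pen, 130 x 12 x 12 mm along its x; bystander. Origin: centre of its underside

How it is judged:
On the way, in this order (a step that is already met when the one before it is completed fails the run):
1. the eared plate is lifted off the bench in the gripper (height (world z) of plate above 0.04 m and contact force between the fingers and plate above 1 N), for 0.2 s.
2. both ears are in their own slots, held or pressed by the robot (horizontal distance between wide_ear and wide_slot below 0.004 m and horizontal distance between narrow_ear and narrow_slot below 0.004 m and z of plate in the frame of bracket below 0.027 m), for 0.1 s.
At the end, for the whole second after the job is handed in: the eared plate is at rest with each ear in its own slot (within 4 mm of the slot's centre, seen from above), its underside less than 19 mm above the deck, bearing on the levelling pads with more than 5 N (the clips keep it pressed down), flat within 0.02 rad, and released (horizontal distance between wide_ear and wide_slot below 0.004 m and horizontal distance between narrow_ear and narrow_slot below 0.004 m and z of plate in the frame of bracket below 0.019 m and contact force between plate and shaker above 5 N and angle between plate's own z axis and vertical below 0.02 rad and linear speed of plate below 0.01 m/s and contact force between the fingers and plate below 0.05 N); the robot touches nothing.
It fails at once if the plate bears on the shaker with more than 30 N (contact force between plate and shaker above 30 N).
It fails at once if the plate is jammed against the bracket with more than 80 N (the clips' own squeeze makes about 25 N of this) (contact force between plate and bracket above 80 N).
It fails at once if any of the bystanders (plain plate, dish, timer, marker) is moved by more than 20 mm (distance of any of plain_plate, dish, timer, marker from where it was at the start of the episode above 0.02 m).
It also fails if it takes over 58 s, if anything falls off the work surface, if the arm or the gripper's body presses on something with over 40 N, if the wrist force passes 120 N, or if a joint passes its speed limit or range.

ROBOT

A 6-joint arm with a two-finger parallel gripper is mounted at the origin on the work surface. World frame = base frame: x ahead of the robot, y to its left, z up, the work surface at z = 0. Lengths are in m, angles in rad, forces in N, time in s.
With the tool pointing down it reaches from about 0.35 to 1 m from the base axis. Payload 7.1 kg.
Tool frame: the origin (TCP) lies on the centre line of the jaws, within the pads' length; the fingertips stand 17 mm ahead of it and the grasp point (between the pads) lies 2 mm behind it; z points along the fingers, x is the direction in which the jaws open and shut, and the axes are right-handed (so a half turn about z gives the same grasp; the last joint's range is limited). The gripper opens to 85 mm and grips with 20 to 120 N. Pads are 22 mm wide; open, the fingers measure 114 mm over their backs; the gripper's body (76 mm by 85 mm) begins 54 mm behind the grasp point. The pads swing forward as they close: fully open they stand 13 mm farther back than shut.
Start: joints at [-1.134, 0.423, 1.63, -0, 1.089, -0.019], TCP at [0.275, -0.561, 0.248] pointing down, gripper open.
Joint ranges: [-3, 3], [-0.9, 2.11], [0.09, 2.58], [-1.31, 4.45], [0.11, 2.69], [-2.54, 2.54]. Speed limits (rad/s): [2.39, 2.39, 3.01, 3.14, 3.14, 3.14].

INTERFACE

Orientations are given as a unit quaternion [x, y, z, w].
In Python, from plant import manip gives the robot as it stands.
- The arm moves only by the tool apply_moves, never from a script. Its argument "commands" is a list of rows, each an object of numbers: "ax", "ay", "az": the turn, a rotation vector about the tool's x, y, z in rad; "dx", "dy", "dz": the shift along the tool's x, y, z in cm; "claw": the opening, from 0 (shut) to 1 (fully open). A call has exactly 8 rows; each row shifts and turns the commanded pose from where the row before left it, along the tool's axes as they then stand; what a row does not reach is not made up. A row lasts 1/8 s, in which the tool goes at most 62.5 mm and 10.7 degrees, less where a joint would pass 70% of its speed; a pose out of reach is approached as far as the arm can. A call with a gripper value outside its range is refused whole. The fingers move at their own pace and stop on an object; "newtons" is the grip in N (left out, the last holds). Time passes only in rows, so rows that do not move let the fingers close, or fill a call up. It gives the time, the measured TCP pose, the force and the opening at its end, in the units of the state.
- manip.sense(): the state, without advancing time (a new reading comes with each control period).
- manip.snapshot(name): name is "side" or "top" or "wrist"; returns a dict with "img" (420x560x3 uint8, red, green, blue), "fx", "fy", "cx", "cy" (pixels), "world_from_camera" (4x4, takes a point from camera to world coordinates). Camera axes: x right, y down, z forward; pixel columns grow to the right and rows downward; lengths in m; the calibration is good to about 2 mm. A picture is of the moment at which its call begins. There is no depth.
- manip.sign_off(): hands the job in, once; it reports no verdict.
Trained networks look in a picture, given as the dict that the camera call returned (one of the last four; its "shot" number tells which), for a name from the list of things; names that differ only in an ending like _2 or _b are one class to them, and where a whole thing is asked for, a point or a joint stands for the part that bears it (a point fixed in the world has none). Each returns a list of dicts, best first, with "p" (0 to 1); they miss things now and then, are a little off and sometimes report something else, mostly with a low value. They report only what shows in the picture. A call takes as long as a camera call.
- manip.find_in(picture, target): "location" ([x, y, z] in m, in world coordinates, good to about 4 mm: the middle of the surface that is visible of it).
- manip.outline_of(picture, target): "pixels" (420x560 bool, what is visible of it).
The state is a dict: "time": time; "joint_positions": joint angles; "joint_vel": joint speeds; "joint_efforts": joint torques, N m; "tool_pos": TCP position; "tcp_rot": TCP orientation; "wrist_force": force on the tool from outside, world axes, zero at the start; "wrist_torque": the same for the moment, N m; "gripper_width": finger opening in m.
Only numpy, scipy, OpenCV 4.12 (cv2) and the standard library are available. Lean on these libraries where they do the work, as an engineer would, in place of code of your own. Each camera call takes 0.05 s, during which the arm holds its last target. There are 200 camera calls.

## Working session

There is one attempt and no reset: what is moved stays moved. The work goes in short steps, Python scripts to look and compute and a tool call to move; the robot and the scene stay as the last step left them, time stands still between calls to the robot, and variables do not carry over. Pictures are saved under pics/ and viewed, about 8 in all and at most 12, crops included, and the job is handed in when it is done.

Besides the shell and the picture viewer there is one more tool, called after "Request:" as a command line: name --argument value ..., lists and objects as JSON in quotes. apply_moves: Moves the arm, as the interface text tells. Its arguments: {"type":"object","properties":{"commands":{"type":"array","items":{"type":"object","properties":{"ax":{"type":"number"},"ay":{"type":"number"},"az":{"type":"number"},"dx":{"type":"number"},"dy":{"type":"number"},"dz":{"type":"number"},"claw":{"type":"number"}}}},"newtons":{"type":"number"}},"required":["commands"]}

```bash
mkdir -p pics
cat > h.py <<'E'
import numpy as np, cv2
from plant import manip
from scipy.spatial.transform import Rotation as R
def save(s,n): cv2.imwrite('pics/'+n+'.png', s['img'][:,:,::-1])
def plane(s,uv,z):
    T=np.array(s['world_from_camera']); uv=np.atleast_2d(uv).astype(float)
    d=np.c_[(uv[:,0]-s['cx'])/s['fx'],(uv[:,1]-s['cy'])/s['fy'],np.ones(len(uv))]@T[:3,:3].T
    return T[:3,3]+d*((z-T[2,3])/d[:,2])[:,None]
def proj(s,P):
    T=np.array(s['world_from_camera']); q=(np.atleast_2d(P)-T[:3,3])@T[:3,:3]
    return np.c_[s['fx']*q[:,0]/q[:,2]+s['cx'],s['fy']*q[:,1]/q[:,2]+s['cy']]
E
python3 - <<'E'
from h import *
np.set_printoptions(precision=4,suppress=True)
st=manip.sense(); print({k:np.round(v,4) for k,v in st.items()})
ims=[]
for n in ['top','side']:
    s=manip.snapshot(n); ims.append(s['img']); print(n,s['fx'],s['cx'],s['cy'],np.array(s['world_from_camera']))
    for t in ['plate','wide_ear','narrow_ear','shaker','bracket','wide_slot','narrow_slot','plain_plate','dish','timer','marker']:
        print(t,[(np.round(d['location'],3).tolist(),round(d['p'],2)) for d in manip.find_in(s,t)[:3]])
    save(s,n+'0')
E
```

```text
{'time': np.float64(0.0), 'joint_positions': array([-1.134 ,  0.4238,  1.6307, -0.    ,  1.0886, -0.019 ]), 'joint_vel': array([ 0.0002, -0.    , -0.0005,  0.0008,  0.0004,  0.0004]), 'joint_efforts': array([ -0.0017, -55.7395, -28.1741,  -0.0001,   0.0073,  -0.    ]), 'tool_pos': array([ 0.2749, -0.5607,  0.2475]), 'tcp_rot': array([ 0.8486, -0.5291, -0.0006, -0.0004]), 'wrist_force': array([-0.2001, -1.0072,  0.1509]), 'wrist_torque': array([-0.0462,  0.0053,  0.027 ]), 'gripper_width': np.float64(0.0856)}
top 418.8845079632402 280.42101576825297 203.2811561851355 [[-0.0346 -0.9759  0.2157  0.3261]
 [-0.9994  0.0344 -0.0047  0.0433]
 [-0.0028 -0.2157 -0.9765  1.065 ]
 [ 0.      0.      0.      1.    ]]
plate [([0.439, 0.138, 0.009], 0.81)]
wide_ear [([0.435, 0.14, 0.008], 0.71)]
narrow_ear [([0.445, 0.137, 0.009], 0.7)]
shaker [([0.565, -0.214, 0.063], 0.84)]
bracket [([0.576, -0.272, 0.11], 0.96)]
wide_slot [([0.575, -0.275, 0.112], 0.9)]
narrow_slot [([0.574, -0.274, 0.112], 0.61)]
plain_plate [([0.578, 0.308, 0.009], 0.97), ([0.437, 0.139, 0.004], 0.26)]
dish [([0.717, 0.105, 0.015], 0.63)]
timer [([0.356, 0.305, 0.017], 0.57)]
marker [([0.689, 0.036, 0.011], 0.67)]
side 429.1479495385239 273.8879676308787 216.0408797462641 [[-0.9539 -0.1838  0.2373  0.3123]
 [-0.2993  0.522  -0.7987  0.8111]
 [ 0.0229 -0.8329 -0.553   0.6307]
 [ 0.      0.      0.      1.    ]]
plate [([0.439, 0.149, 0.003], 0.66)]
wide_ear [([0.437, 0.149, 0.004], 0.97)]
narrow_ear [([0.441, 0.156, 0.007], 0.74)]
shaker [([0.56, -0.128, 0.066], 0.89)]
bracket [([0.575, -0.153, 0.096], 0.8)]
wide_slot [([0.576, -0.15, 0.098], 0.86)]
narrow_slot [([0.574, -0.151, 0.097], 0.7)]
plain_plate [([0.578, 0.316, 0.007], 0.82)]
dish [([0.712, 0.116, 0.016], 0.57)]
timer [([0.351, 0.317, 0.017], 0.92)]
marker [([0.687, 0.032, 0.011], 0.71), ([0.572, -0.144, 0.096], 0.68)]
```

View pics/top0.png

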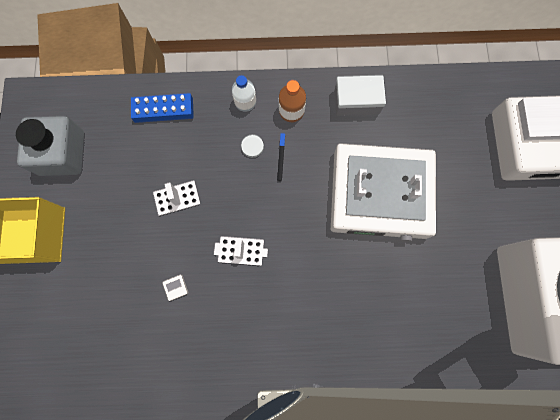

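View pics/side0.png

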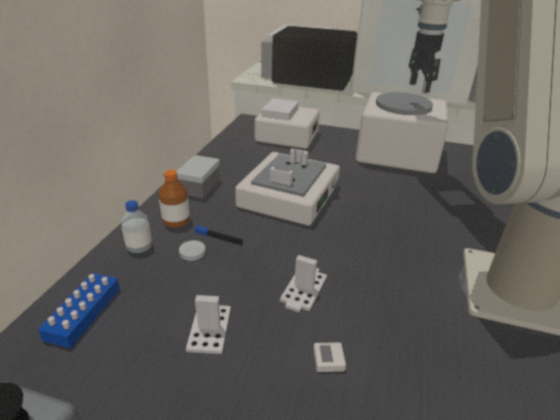

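Run:
```python
import cv2,numpy as np
a=cv2.imread('pics/top0.png')
c=[cv2.resize(a[y:y+60,x:x+80],None,fx=5,fy=5,interpolation=cv2.INTER_CUBIC) for x,y in [(200,220),(350,155)]]
cv2.imwrite('pics/crop1.png',np.hstack(c))
```

```text
(no output)
```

View pics/crop1.png

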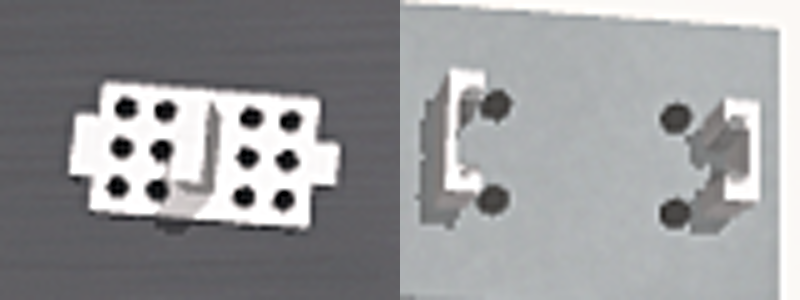

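Request:
apply_moves --commands '[{"az": 0.152,"dz": -2},{"az": 0.152,"dz": -2},{"az": 0.152,"dz": -2},{"dx": -3,"dy": -2.6},{"dx": -4,"dy": -3.4},{"dx": -4,"dy": -3.4},{"dx": -4,"dy": -3.4},{"dx": -4,"dy": -3.4}]'

```text
schema error: expected keys ax, ay, az, dx, dy, dz, claw
```

Request:
apply_moves --commands '[{"dx": -4,"dy": -3.4},{"dx": -4,"dy": -3.4},{"dx": -4,"dy": -3.4},{"dx": -4,"dy": -3.4},{},{},{},{}]'

```text
schema error: expected keys ax, ay, az, dx, dy, dz, claw
```

Run:
```python
from h import *
np.set_printoptions(precision=4,suppress=True)
st=manip.sense(); print(st['time'],st['tool_pos'],st['tcp_rot'],st['joint_positions'])
s=manip.snapshot('wrist'); print(np.array(s['world_from_camera']),s['fx'],s['cx'],s['cy'])
for t in ['shaker','bracket','wide_slot','narrow_slot']:
        print(t,[(np.round(d['location'],3).tolist(),round(d['p'],2)) for d in manip.find_in(s,t)[:3]])
save(s,'w1'); np.save('w1.npy',s,allow_pickle=True)
```

```text
1.2 [ 0.2752 -0.5612  0.2483] [ 0.8486 -0.5291  0.     -0.    ] [-1.134   0.4231  1.6299  0.      1.0886 -0.019 ]
[[ 0.4412 -0.8597 -0.2575  0.341 ]
 [-0.8974 -0.4223 -0.1278 -0.5298]
 [ 0.0012  0.2874 -0.9578  0.3732]
 [ 0.      0.      0.      1.    ]] 366.05959154036947 283.48206588500403 217.69225658968315
shaker []
bracket []
wide_slot []
narrow_slot []
```

View pics/w1.png

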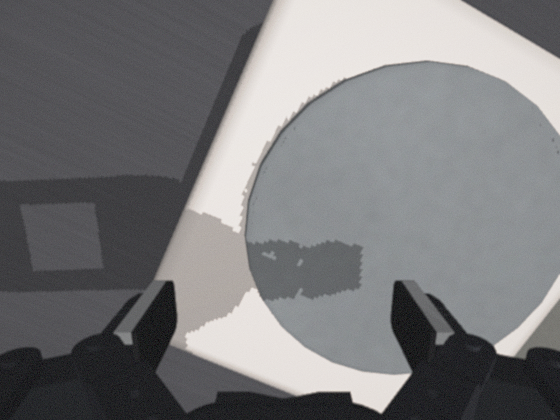

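Request:
apply_moves --commands '[{"ax": 0,"ay": 0,"az": 0.152,"dx": 0,"dy": 0,"dz": -2,"claw": 1},{"ax": 0,"ay": 0,"az": 0.152,"dx": 0,"dy": 0,"dz": -2,"claw": 1},{"ax": 0,"ay": 0,"az": 0.152,"dx": 0,"dy": 0,"dz": -3,"claw": 1},{"ax": 0,"ay": 0,"az": 0,"dx": -4,"dy": -3.4,"dz": 0,"claw": 1},{"ax": 0,"ay": 0,"az": 0,"dx": -4,"dy": -3.4,"dz": 0,"claw": 1},{"ax": 0,"ay": 0,"az": 0,"dx": -4,"dy": -3.4,"dz": 0,"claw": 1},{"ax": 0,"ay": 0,"az": 0,"dx": -4,"dy": -3.4,"dz": 0,"claw": 1},{"ax": 0,"ay": 0,"az": 0,"dx": -4,"dy": -3.4,"dz": 0,"claw": 1}]'

```text
time: 2.45
tool_pos: [0.4461, -0.3598, 0.3185]
tcp_rot: [-0.707, 0.707, -0.0, 0.0]
wrist_force: [0.3, -0.1, 0.3]
gripper_width: 0.0853
```

Request:
apply_moves --commands '[{"ax": 0,"ay": 0,"az": 0,"dx": -4,"dy": -3.4,"dz": 0,"claw": 1},{"ax": 0,"ay": 0,"az": 0,"dx": -4,"dy": -3.4,"dz": 0,"claw": 1},{"ax": 0,"ay": 0,"az": 0,"dx": -4,"dy": -3.4,"dz": 0,"claw": 1},{"ax": 0,"ay": 0,"az": 0,"dx": -3,"dy": -3,"dz": 0,"claw": 1},{"ax": 0,"ay": 0,"az": 0,"dx": 0,"dy": 0,"dz": 0,"claw": 1},{"ax": 0,"ay": 0,"az": 0,"dx": 0,"dy": 0,"dz": 0,"claw": 1},{"ax": 0,"ay": 0,"az": 0,"dx": 0,"dy": 0,"dz": 0,"claw": 1},{"ax": 0,"ay": 0,"az": 0,"dx": 0,"dy": 0,"dz": 0,"claw": 1}]'

```text
time: 3.45
tool_pos: [0.5766, -0.2121, 0.3184]
tcp_rot: [-0.707, 0.708, -0.0, -0.0]
wrist_force: [-0.3, -0.1, 0.6]
gripper_width: 0.0853
```

Run:
```python
from h import *
np.set_printoptions(precision=4,suppress=True)
st=manip.sense(); print(st['time'],st['tool_pos'],st['tcp_rot'],st['joint_positions'])
s=manip.snapshot('wrist'); print(np.array(s['world_from_camera']),s['fx'],s['cx'],s['cy'])
for t in ['bracket','wide_slot','narrow_slot']:
        print(t,[(np.round(d['location'],3).tolist(),round(d['p'],2)) for d in manip.find_in(s,t)[:3]])
save(s,'w2'); np.save('w2.npy',s,allow_pickle=True)
```

```text
3.45 [ 0.5766 -0.2121  0.3184] [-0.7065  0.7077 -0.     -0.    ] [-0.3719  0.3377  1.5882 -0.0001  1.2157  1.2006]
[[-0.0005 -0.958  -0.2869  0.6499]
 [-1.      0.0009 -0.0011 -0.213 ]
 [ 0.0013  0.2869 -0.958   0.4434]
 [ 0.      0.      0.      1.    ]] 366.05959154036947 283.48206588500403 217.69225658968315
bracket [([0.575, -0.276, 0.111], 0.55)]
wide_slot [([0.574, -0.276, 0.11], 0.58)]
narrow_slot [([0.575, -0.27, 0.112], 0.84), ([0.718, 0.084, 0.016], 0.29)]
```

View pics/w2.png

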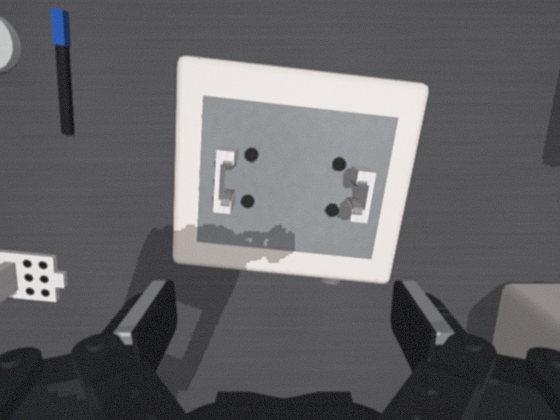

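Run:
```python
import cv2,numpy as np
a=cv2.imread('pics/w2.png')
c=[cv2.resize(a[y:y+90,x:x+60],None,fx=6.6,fy=6.6,interpolation=cv2.INTER_CUBIC) for x,y in [(203,138),(327,148)]]
cv2.imwrite('pics/crop2.png',np.hstack(c))
```

```text
(no output)
```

View pics/crop2.png

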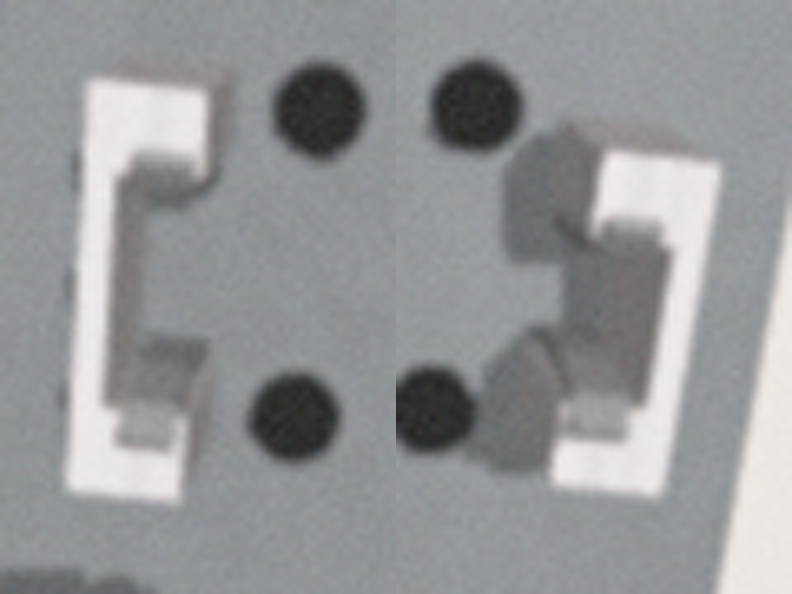

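Run:
```python
from h import *
np.set_printoptions(precision=4,suppress=True)
s=np.load('w2.npy',allow_pickle=True).item()
f=6.6
L=np.array([(88,78),(209,88),(183,500),(66,490)])/f+[203,138]-0.42
Rr=(np.array([(721,163),(604,150),(551,487),(663,497)])-[396,0])/f+[327,148]-0.42
l=plane(s,L,.112);r=plane(s,Rr,.112);print(l[:,:2],r[:,:2])
li=(l[1]+l[2])/2;ri=(r[1]+r[2])/2;d=li-ri
print('inner mids',li,ri,'len',np.linalg.norm(d),'center',(li+ri)/2,'yaw',np.degrees(np.arctan2(-d[0],d[1])))
lo=(l[0]+l[3])/2;ro=(r[0]+r[3])/2;d=lo-ro
print('outer len',np.linalg.norm(d),'center',(lo+ro)/2,'yaw',np.degrees(np.arctan2(-d[0],d[1])))
for q in (l,r): 
  for a,b in((0,3),(1,2)): e=q[a]-q[b]; print(np.degrees(np.arctan2(e[1],e[0])),np.linalg.norm(e))
# pads
pl=(np.array([(319,110),(294,417)]))/f+[203,138]-.42; pr=(np.array([(476,107),(430,410)])-[396,0])/f+[327,148]-.42
for z in (.08,.085,.09): 
  P=plane(s,np.r_[pl,pr],z); print(z,np.linalg.norm(P[0]-P[2]),np.linalg.norm(P[1]-P[3]),np.linalg.norm(P[0]-P[1]),P.mean(0))
```

```text
[[ 0.6145 -0.153 ]
 [ 0.6131 -0.1693]
 [ 0.555  -0.1634]
 [ 0.5565 -0.1468]] [[ 0.5938 -0.2976]
 [ 0.5956 -0.2813]
 [ 0.547  -0.2765]
 [ 0.5454 -0.2927]]
inner mids [ 0.5841 -0.1663  0.112 ] [ 0.5713 -0.2789  0.112 ] len 0.11330617277191087 center [ 0.5777 -0.2226  0.112 ] yaw -6.476183255540672
outer len 0.14615006535598826 center [ 0.5776 -0.2225  0.112 ] yaw -6.234905787515866
-6.132971429951601 0.058352481610517294
-5.871437925204829 0.058469223971800405
-5.7510895092487075 0.04859125919260009
-5.629163387448049 0.04887734041317346
0.08 0.08739930047825575 0.0873513328586802 0.04744212754028462 [ 0.578  -0.2223  0.08  ]
0.085 0.08619665552806581 0.0861493479597165 0.046789307268264434 [ 0.579  -0.2222  0.085 ]
0.09 0.08499401057787588 0.0849473630607528 0.046136486996244244 [ 0.58  -0.222  0.09 ]
```

Request:
apply_moves --commands '[{"ax": 0,"ay": 0,"az": 0,"dx": -5,"dy": 2.2,"dz": 0,"claw": 1},{"ax": 0,"ay": 0,"az": 0,"dx": -5,"dy": 2.2,"dz": 0,"claw": 1},{"ax": 0,"ay": 0,"az": 0,"dx": -5,"dy": 2.2,"dz": 0,"claw": 1},{"ax": 0,"ay": 0,"az": 0,"dx": -5,"dy": 2.2,"dz": 0,"claw": 1},{"ax": 0,"ay": 0,"az": 0,"dx": -5,"dy": 2.2,"dz": 0,"claw": 1},{"ax": 0,"ay": 0,"az": 0,"dx": -5,"dy": 2.2,"dz": 0,"claw": 1},{"ax": 0,"ay": 0,"az": 0,"dx": -5,"dy": 2.2,"dz": 0,"claw": 1},{"ax": 0,"ay": 0,"az": 0,"dx": 0,"dy": 0,"dz": 0,"claw": 1}]'

```text
time: 4.65
tool_pos: [0.4219, 0.1412, 0.3186]
tcp_rot: [0.709, -0.705, -0.0, -0.0]
wrist_force: [-0.1, 0.4, -0.4]
gripper_width: 0.0854
```

Request:
apply_moves --commands '[{"ax": 0,"ay": 0,"az": 0,"dx": 0,"dy": 0,"dz": 0,"claw": 1},{"ax": 0,"ay": 0,"az": 0,"dx": 0,"dy": 0,"dz": 0,"claw": 1},{"ax": 0,"ay": 0,"az": 0,"dx": 0,"dy": 0,"dz": 0,"claw": 1},{"ax": 0,"ay": 0,"az": 0,"dx": 0,"dy": 0,"dz": 0,"claw": 1},{"ax": 0,"ay": 0,"az": 0,"dx": 0,"dy": 0,"dz": 0,"claw": 1},{"ax": 0,"ay": 0,"az": 0,"dx": 0,"dy": 0,"dz": 0,"claw": 1},{"ax": 0,"ay": 0,"az": 0,"dx": 0,"dy": 0,"dz": 0,"claw": 1},{"ax": 0,"ay": 0,"az": 0,"dx": 0,"dy": 0,"dz": 0,"claw": 1}]'

```text
time: 5.65
tool_pos: [0.4233, 0.1389, 0.3183]
tcp_rot: [-0.707, 0.707, -0.0, 0.0]
wrist_force: [0.5, 0.4, 0.2]
gripper_width: 0.0853
```

Run:
```python
from h import *
np.set_printoptions(precision=4,suppress=True)
st=manip.sense(); print(st['time'],st['tool_pos'],st['tcp_rot'],st['wrist_force'])
s=manip.snapshot('wrist'); print(np.array(s['world_from_camera'])[:3,3])
o=manip.outline_of(s,'plate'); m=o[0]['pixels'] if o else None
if m is not None:
    ys,xs=np.where(m); print(o[0]['p'],xs.min(),xs.max(),ys.min(),ys.max())
save(s,'w3'); np.save('w3.npy',s,allow_pickle=True)
y0,x0=max(0,int(ys.min())-15),max(0,int(xs.min())-15); c=s['img'][y0:int(ys.max())+15,x0:int(xs.max())+15,::-1]
k=min(780/c.shape[1],590/c.shape[0]); print(x0,y0,k)
cv2.imwrite('pics/crop3.png',cv2.resize(c,None,fx=k,fy=k,interpolation=cv2.INTER_CUBIC))
```

```text
5.65 [0.4233 0.1389 0.3183] [-0.7071  0.7071 -0.      0.    ] [0.4563 0.429  0.1942]
[0.4965 0.138  0.4433]
0.77 223 335 124 187
208 109 5.492957746478873
```

View pics/crop3.png

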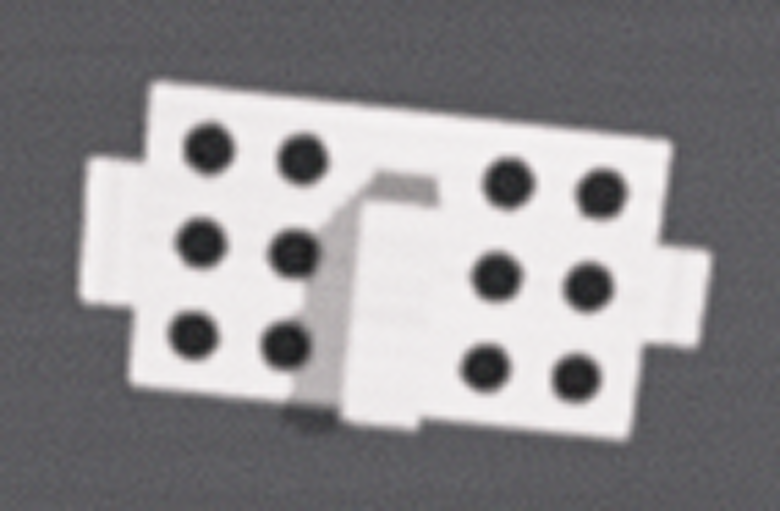

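Run:
```python
from h import *
np.set_printoptions(precision=4,suppress=True)
s=np.load('w3.npy',allow_pickle=True).item()
k=5.492957746
uv=np.array([(150,80),(672,142),(630,440),(130,387),(86,156),(80,302),(713,251),(698,349)])/k+[208,109]-.41
M=np.array([(32,55),(32,-55),(-32,-55),(-32,55),(15,67),(-15,67),(10,-67),(-10,-67)])/1000
P=plane(s,uv,.008)[:,:2]
T,_=cv2.estimateAffinePartial2D(M,P,ransacReprojThreshold=.01)
print(T,'scale',np.hypot(T[0,0],T[1,0]),'yaw',np.degrees(np.arctan2(T[1,0],T[0,0])))
print((P-(M@T[:,:2].T+T[:,2]))*1000)
```

```text
Traceback (most recent call last):
cv2.error: OpenCV(4.12.0) /io/opencv/modules/calib3d/src/ptsetreg.cpp:1108: error: (-215:Assertion failed) count >= 0 && to.checkVector(2) == count in function 'estimateAffinePartial2D'
```

Run:
```python
from h import *
np.set_printoptions(precision=4,suppress=True)
s=np.load('w3.npy',allow_pickle=True).item()
k=5.492957746
uv=np.array([(150,80),(672,142),(630,440),(130,387),(86,156),(80,302),(713,251),(698,349)])/k+[208,109]-.41
M=np.array([(32,55),(32,-55),(-32,-55),(-32,55),(15,67),(-15,67),(10,-67),(-10,-67)])/1000
P=np.ascontiguousarray(plane(s,uv,.008)[:,:2])
T,_=cv2.estimateAffinePartial2D(M,P,ransacReprojThreshold=.01)
print(T,'scale',np.hypot(T[0,0],T[1,0]),'yaw',np.degrees(np.arctan2(T[1,0],T[0,0])))
print((P-(M@T[:,:2].T+T[:,2]))*1000)
```

```text
[[ 1.0017  0.1106  0.4412]
 [-0.1106  1.0017  0.1419]] scale 1.0077377353690304 yaw -6.300123247592653
[[ 0.4857 -0.0309]
 [ 0.0515  0.1912]
 [-0.1422 -0.0225]
 [-0.5591 -0.3188]
 [ 0.5664  0.2077]
 [-0.3156 -0.3854]
 [ 0.5362  0.1099]
 [-0.6228  0.2489]]
```

Request:
apply_moves --commands '[{"ax": 0,"ay": 0,"az": 0.109,"dx": 0,"dy": 0,"dz": 0,"claw": 1},{"ax": 0,"ay": 0,"az": 0,"dx": -0.5,"dy": -1.75,"dz": 2,"claw": 1},{"ax": 0,"ay": 0,"az": 0,"dx": 0,"dy": 0,"dz": 4,"claw": 1},{"ax": 0,"ay": 0,"az": 0,"dx": 0,"dy": 0,"dz": 4,"claw": 1},{"ax": 0,"ay": 0,"az": 0,"dx": 0,"dy": 0,"dz": 4,"claw": 1},{"ax": 0,"ay": 0,"az": 0,"dx": 0,"dy": 0,"dz": 4,"claw": 1},{"ax": 0,"ay": 0,"az": 0,"dx": 0,"dy": 0,"dz": 0,"claw": 1},{"ax": 0,"ay": 0,"az": 0,"dx": 0,"dy": 0,"dz": 0,"claw": 1}]'

```text
time: 6.75
tool_pos: [0.442, 0.1421, 0.1393]
tcp_rot: [-0.667, 0.745, -0.0, 0.0]
wrist_force: [-0.2, 0.4, 0.5]
gripper_width: 0.0854
```

Run:
```python
from h import *
np.set_printoptions(precision=4,suppress=True)
st=manip.sense(); print(st['time'],st['tool_pos'],st['tcp_rot'],st['wrist_force'])
s=manip.snapshot('wrist'); save(s,'w4'); np.save('w4.npy',s,allow_pickle=True)
# predicted fin top corners and plate corners
yaw=np.radians(-6.3);c=np.array([[np.cos(yaw),-np.sin(yaw)],[np.sin(yaw),np.cos(yaw)]])
img=s['img'][:,:,::-1].copy()
for M,z in (((20,7),(20,-7),(-20,-7),(-20,7)),.08),(((32,55),(32,-55),(-32,-55),(-32,55)),.008):
    w=np.array(M)/1000@c.T+[.4412,.1419]; p=proj(s,np.c_[w,np.full(4,z)]); cv2.polylines(img,[np.round(p).astype(int)],True,(0,0,255),1)
cv2.imwrite('pics/w4o.png',img)
```

```text
6.75 [0.442  0.1421 0.1393] [-0.6675  0.7446 -0.0002  0.0005] [-0.1726  0.3992  0.4787]
```

View pics/w4o.png

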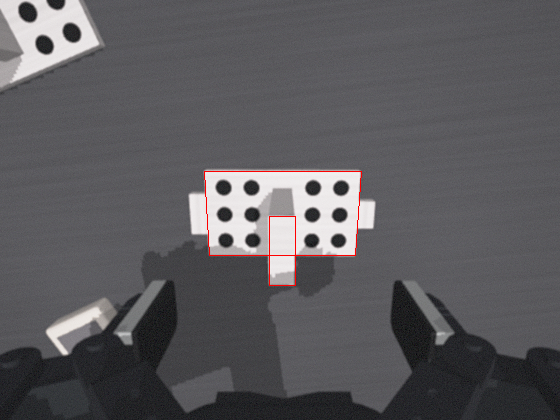

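Request:
apply_moves --commands '[{"ax": 0,"ay": 0,"az": 0,"dx": 0,"dy": 0.05,"dz": 3,"claw": 1},{"ax": 0,"ay": 0,"az": 0,"dx": 0,"dy": 0,"dz": 3,"claw": 1},{"ax": 0,"ay": 0,"az": 0,"dx": 0,"dy": 0,"dz": 1.3,"claw": 1},{"ax": 0,"ay": 0,"az": 0,"dx": 0,"dy": 0,"dz": 0,"claw": 0.5},{"ax": 0,"ay": 0,"az": 0,"dx": 0,"dy": 0,"dz": 0,"claw": 0.3},{"ax": 0,"ay": 0,"az": 0,"dx": 0,"dy": 0,"dz": 0,"claw": 0},{"ax": 0,"ay": 0,"az": 0,"dx": 0,"dy": 0,"dz": 0,"claw": 0},{"ax": 0,"ay": 0,"az": 0,"dx": 0,"dy": 0,"dz": 0,"claw": 0}]' --newtons 80

```text
time: 7.8
tool_pos: [0.4413, 0.1422, 0.0662]
tcp_rot: [-0.667, 0.745, -0.0, 0.001]
wrist_force: [-1.0, 0.8, 7.7]
gripper_width: 0.0125
```

Request:
apply_moves --commands '[{"ax": 0,"ay": 0,"az": 0,"dx": 0,"dy": 0,"dz": 0,"claw": 0},{"ax": 0,"ay": 0,"az": 0,"dx": 0,"dy": 0,"dz": 0,"claw": 0},{"ax": 0,"ay": 0,"az": 0,"dx": 0,"dy": 0,"dz": 0,"claw": 0},{"ax": 0,"ay": 0,"az": 0,"dx": 0,"dy": 0,"dz": 0,"claw": 0},{"ax": 0,"ay": 0,"az": 0,"dx": 0,"dy": 0,"dz": 0,"claw": 0},{"ax": 0,"ay": 0,"az": 0,"dx": 0,"dy": 0,"dz": 0,"claw": 0},{"ax": 0,"ay": 0,"az": 0,"dx": 0,"dy": 0,"dz": 0,"claw": 0},{"ax": 0,"ay": 0,"az": 0,"dx": 0,"dy": 0,"dz": 0,"claw": 0}]'

```text
time: 8.8
tool_pos: [0.4413, 0.1422, 0.0662]
tcp_rot: [-0.667, 0.745, -0.0, 0.001]
wrist_force: [-0.6, -0.1, 7.9]
gripper_width: 0.013
```

Request:
apply_moves --commands '[{"ax": 0,"ay": 0,"az": 0,"dx": 0,"dy": 0,"dz": -1,"claw": 0},{"ax": 0,"ay": 0,"az": 0,"dx": 0,"dy": 0,"dz": -2,"claw": 0},{"ax": 0,"ay": 0,"az": 0,"dx": 0,"dy": 0,"dz": -3,"claw": 0},{"ax": 0,"ay": 0,"az": 0,"dx": 0,"dy": 0,"dz": -3,"claw": 0},{"ax": 0,"ay": 0,"az": 0,"dx": 0,"dy": 0,"dz": -3,"claw": 0},{"ax": 0,"ay": 0,"az": 0,"dx": 0,"dy": 0,"dz": -2,"claw": 0},{"ax": 0,"ay": 0,"az": 0,"dx": 1,"dy": -0.5,"dz": -1,"claw": 0},{"ax": 0,"ay": 0,"az": 0,"dx": 2,"dy": -1,"dz": 0,"claw": 0}]'

```text
time: 9.8
tool_pos: [0.4525, 0.11, 0.216]
tcp_rot: [-0.668, 0.744, -0.0, 0.0]
wrist_force: [0.4, 0.5, -2.5]
gripper_width: 0.0125
```

Request:
apply_moves --commands '[{"ax": 0,"ay": 0,"az": 0,"dx": 4,"dy": -2,"dz": 0,"claw": 0},{"ax": 0,"ay": 0,"az": 0,"dx": 4,"dy": -2,"dz": 0,"claw": 0},{"ax": 0,"ay": 0,"az": 0,"dx": 4,"dy": -2,"dz": 0,"claw": 0},{"ax": 0,"ay": 0,"az": 0,"dx": 4,"dy": -2,"dz": 0,"claw": 0},{"ax": 0,"ay": 0,"az": 0,"dx": 4,"dy": -2,"dz": 0,"claw": 0},{"ax": 0,"ay": 0,"az": 0,"dx": 4,"dy": -2,"dz": 0,"claw": 0},{"ax": 0,"ay": 0,"az": 0,"dx": 4,"dy": -2,"dz": 0,"claw": 0},{"ax": 0,"ay": 0,"az": 0,"dx": 2,"dy": -1,"dz": 0,"claw": 0}]'

```text
time: 10.8
tool_pos: [0.5686, -0.2067, 0.2146]
tcp_rot: [-0.667, 0.745, 0.0, -0.0]
wrist_force: [-0.2, 0.6, -2.2]
gripper_width: 0.013
```

Request:
apply_moves --commands '[{"ax": 0,"ay": 0,"az": 0,"dx": 1.2,"dy": -0.7,"dz": 0,"claw": 0},{"ax": 0,"ay": 0,"az": 0,"dx": 0.5,"dy": -0.4,"dz": 0,"claw": 0},{"ax": 0,"ay": 0,"az": 0,"dx": 0,"dy": 0,"dz": 0,"claw": 0},{"ax": 0,"ay": 0,"az": 0,"dx": 0,"dy": 0,"dz": 0,"claw": 0},{"ax": 0,"ay": 0,"az": 0,"dx": 0,"dy": 0,"dz": 0,"claw": 0},{"ax": 0,"ay": 0,"az": 0,"dx": 0,"dy": 0,"dz": 0,"claw": 0},{"ax": 0,"ay": 0,"az": 0,"dx": 0,"dy": 0,"dz": 0,"claw": 0},{"ax": 0,"ay": 0,"az": 0,"dx": 0,"dy": 0,"dz": 0,"claw": 0}]'

```text
time: 11.8
tool_pos: [0.5779, -0.2222, 0.2153]
tcp_rot: [-0.667, 0.745, -0.0, 0.0]
wrist_force: [0.4, 0.1, -3.6]
gripper_width: 0.0129
```

Run:
```python
from h import *
np.set_printoptions(precision=4,suppress=True)
st=manip.sense(); print(st['time'],st['tool_pos'],st['tcp_rot'],st['wrist_force'])
d=np.degrees(2*np.arctan2(st['tcp_rot'][1],st['tcp_rot'][0]));print('toolx ang',d)
s=manip.snapshot('wrist'); save(s,'w5'); np.save('w5.npy',s,allow_pickle=True)
k=3.5; c=s['img'][140:310,170:395,::-1]
cv2.imwrite('pics/crop5.png',cv2.resize(c,None,fx=k,fy=k,interpolation=cv2.INTER_CUBIC))
```

```text
11.8 [ 0.5779 -0.2222  0.2153] [-0.6675  0.7446 -0.      0.    ] [ 0.3866  0.1226 -3.5586]
toolx ang 263.74612537397473
```

View pics/crop5.png

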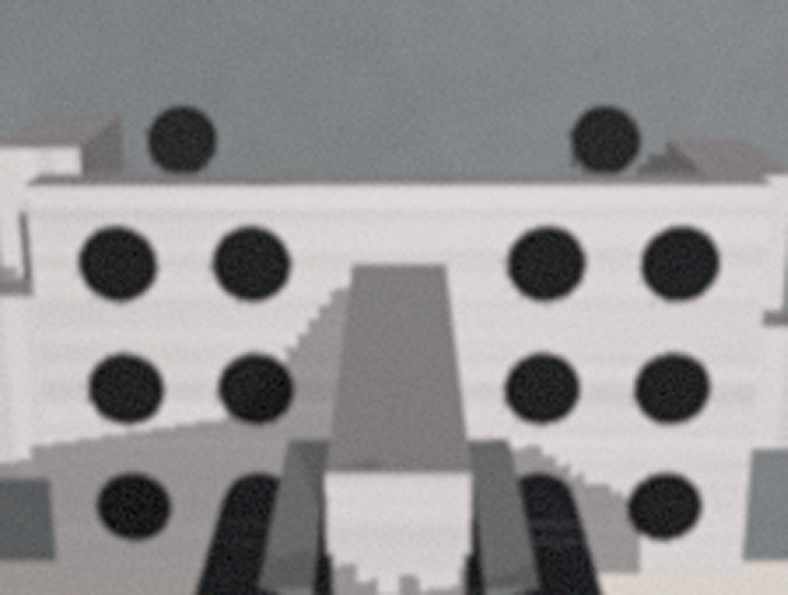

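Request:
apply_moves --commands '[{"ax": 0,"ay": 0,"az": 0,"dx": 0,"dy": 0,"dz": 1,"claw": 0},{"ax": 0,"ay": 0,"az": 0,"dx": 0,"dy": 0,"dz": 1,"claw": 0},{"ax": 0,"ay": 0,"az": 0,"dx": 0,"dy": 0,"dz": 0.6,"claw": 0},{"ax": 0,"ay": 0,"az": 0,"dx": 0,"dy": 0,"dz": 0,"claw": 0},{"ax": 0,"ay": 0,"az": 0,"dx": 0,"dy": 0,"dz": 0,"claw": 0},{"ax": 0,"ay": 0,"az": 0,"dx": 0,"dy": 0,"dz": 0,"claw": 0},{"ax": 0,"ay": 0,"az": 0,"dx": 0,"dy": 0,"dz": 0,"claw": 0},{"ax": 0,"ay": 0,"az": 0,"dx": 0,"dy": 0,"dz": 0,"claw": 0}]'

```text
time: 12.85
tool_pos: [0.5779, -0.2222, 0.1895]
tcp_rot: [-0.667, 0.745, -0.0, 0.0]
wrist_force: [0.1, 0.3, -2.7]
gripper_width: 0.0131
```

Run:
```python
from h import *
np.set_printoptions(precision=4,suppress=True)
st=manip.sense(); print(st['time'],st['tool_pos'],st['tcp_rot'],st['wrist_force'])
s=manip.snapshot('wrist'); save(s,'w6'); np.save('w6.npy',s,allow_pickle=True)
f=5; h=lambda x0:cv2.resize(s['img'][150:268,x0:x0+78,::-1],None,fx=f,fy=f,interpolation=cv2.INTER_CUBIC)
cv2.imwrite('pics/crop6.png',np.hstack([h(140),h(350)]))
```

```text
12.85 [ 0.5779 -0.2222  0.1895] [-0.6675  0.7446 -0.0002  0.0001] [ 0.1081  0.3325 -2.7459]
```

View pics/crop6.png

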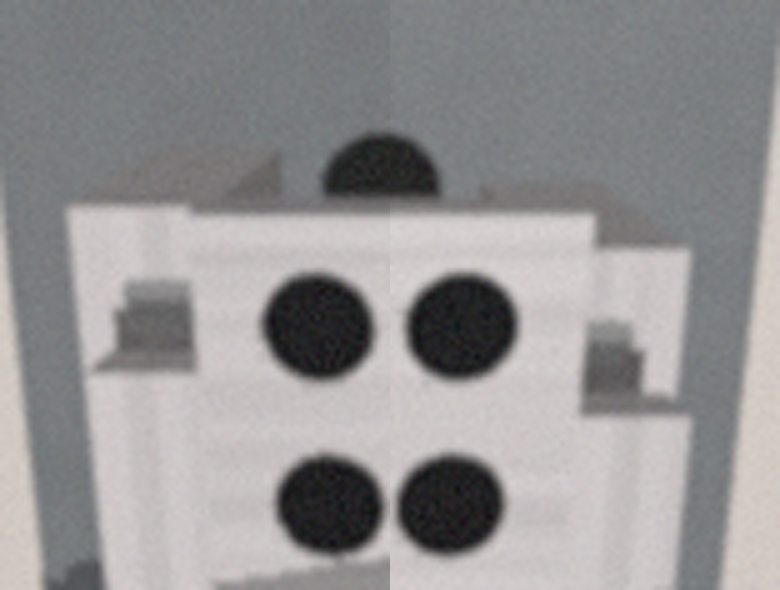

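Run:
```python
from h import *
from scipy.optimize import least_squares
np.set_printoptions(precision=4,suppress=True)
s=np.load('w6.npy',allow_pickle=True).item()
def px(a):
    a=np.array(a,float); x=np.where(a[:,0]<390,a[:,0]/5+140,(a[:,0]-390)/5+350); return np.c_[x,a[:,1]/5+150]-.4
def fit(uv,M,z):
    P=plane(s,px(uv),z)[:,:2]; M=np.array(M)/1000
    def r(q):
        c,t=np.cos(q[2]),np.sin(q[2]); return (M@np.array([[c,t],[-t,c]])+q[:2]-P).ravel()
    o=least_squares(r,[.578,-.222,-.11]); print(o.x[:2],np.degrees(o.x[2]),'res mm',o.fun.reshape(-1,2)*1000)
zt=.1895-.0662+.008
fit([(188,211),(595,213),(93,372),(690,415)],[(32,55),(32,-55),(15,67),(10,-67)],zt)
fit([(68,206),(690,248)],[(29,73),(24,-73)],.112)
```

```text
[ 0.578  -0.2237] -6.194088188182479 res mm [[-0.113   0.3166]
 [ 0.0289 -0.5525]
 [ 0.2159  0.8847]
 [-0.1318 -0.6488]]
[ 0.5776 -0.2224] -6.169740189135263 res mm [[ 0.0493  0.345 ]
 [-0.0493 -0.345 ]]
```

Request:
apply_moves --commands '[{"ax": 0,"ay": 0,"az": 0,"dx": -0.09,"dy": 0.03,"dz": 0,"claw": 0},{"ax": 0,"ay": 0,"az": 0,"dx": 0,"dy": 0,"dz": 0.5,"claw": 0},{"ax": 0,"ay": 0,"az": 0,"dx": 0,"dy": 0,"dz": 0.5,"claw": 0},{"ax": 0,"ay": 0,"az": 0,"dx": 0,"dy": 0,"dz": 0.3,"claw": 0},{"ax": 0,"ay": 0,"az": 0,"dx": 0,"dy": 0,"dz": 0.3,"claw": 0},{"ax": 0,"ay": 0,"az": 0,"dx": 0,"dy": 0,"dz": 0,"claw": 0},{"ax": 0,"ay": 0,"az": 0,"dx": 0,"dy": 0,"dz": 0,"claw": 0},{"ax": 0,"ay": 0,"az": 0,"dx": 0,"dy": 0,"dz": 0,"claw": 0}]' --newtons 100

```text
time: 13.9
tool_pos: [0.5779, -0.2214, 0.1737]
tcp_rot: [-0.667, 0.745, -0.0, 0.0]
wrist_force: [-0.4, -0.6, 3.4]
gripper_width: 0.0126
```

Request:
apply_moves --commands '[{"ax": 0,"ay": 0,"az": 0,"dx": 0,"dy": 0,"dz": 0.15,"claw": 0},{"ax": 0,"ay": 0,"az": 0,"dx": 0,"dy": 0,"dz": 0.15,"claw": 0},{"ax": 0,"ay": 0,"az": 0,"dx": 0,"dy": 0,"dz": 0.15,"claw": 0},{"ax": 0,"ay": 0,"az": 0,"dx": 0,"dy": 0,"dz": 0.15,"claw": 0},{"ax": 0,"ay": 0,"az": 0,"dx": 0,"dy": 0,"dz": 0,"claw": 0},{"ax": 0,"ay": 0,"az": 0,"dx": 0,"dy": 0,"dz": 0,"claw": 0},{"ax": 0,"ay": 0,"az": 0,"dx": 0,"dy": 0,"dz": 0,"claw": 0},{"ax": 0,"ay": 0,"az": 0,"dx": 0,"dy": 0,"dz": 0,"claw": 0}]'

```text
time: 14.9
tool_pos: [0.5782, -0.2216, 0.1687]
tcp_rot: [-0.667, 0.745, -0.001, 0.0]
wrist_force: [-1.9, -0.2, 10.4]
gripper_width: 0.0123
```

Request:
apply_moves --commands '[{"ax": 0,"ay": 0,"az": 0,"dx": 0,"dy": 0,"dz": 0.1,"claw": 0},{"ax": 0,"ay": 0,"az": 0,"dx": 0,"dy": 0,"dz": 0.1,"claw": 0},{"ax": 0,"ay": 0,"az": 0,"dx": 0,"dy": 0,"dz": 0.1,"claw": 0},{"ax": 0,"ay": 0,"az": 0,"dx": 0,"dy": 0,"dz": 0.1,"claw": 0},{"ax": 0,"ay": 0,"az": 0,"dx": 0,"dy": 0,"dz": 0.1,"claw": 0},{"ax": 0,"ay": 0,"az": 0,"dx": 0,"dy": 0,"dz": 0.1,"claw": 0},{"ax": 0,"ay": 0,"az": 0,"dx": 0,"dy": 0,"dz": 0,"claw": 0},{"ax": 0,"ay": 0,"az": 0,"dx": 0,"dy": 0,"dz": 0,"claw": 0}]'

```text
time: 15.9
tool_pos: [0.5781, -0.2217, 0.1622]
tcp_rot: [-0.667, 0.745, -0.001, 0.0]
wrist_force: [-1.4, -0.5, 6.8]
gripper_width: 0.0127
```

Request:
apply_moves --commands '[{"ax": 0,"ay": 0,"az": 0,"dx": 0,"dy": 0,"dz": 0.04,"claw": 0},{"ax": 0,"ay": 0,"az": 0,"dx": 0,"dy": 0,"dz": 0.04,"claw": 0},{"ax": 0,"ay": 0,"az": 0,"dx": 0,"dy": 0,"dz": 0.04,"claw": 0},{"ax": 0,"ay": 0,"az": 0,"dx": 0,"dy": 0,"dz": 0.04,"claw": 0},{"ax": 0,"ay": 0,"az": 0,"dx": 0,"dy": 0,"dz": 0.04,"claw": 0},{"ax": 0,"ay": 0,"az": 0,"dx": 0,"dy": 0,"dz": 0.04,"claw": 0},{"ax": 0,"ay": 0,"az": 0,"dx": 0,"dy": 0,"dz": 0,"claw": 0},{"ax": 0,"ay": 0,"az": 0,"dx": 0,"dy": 0,"dz": 0,"claw": 0}]'

```text
time: 16.9
tool_pos: [0.5782, -0.2217, 0.1602]
tcp_rot: [-0.667, 0.745, -0.001, 0.0]
wrist_force: [-3.1, 0.2, 9.8]
gripper_width: 0.0124
```

Request:
apply_moves --commands '[{"ax": 0,"ay": 0,"az": 0,"dx": 0,"dy": 0,"dz": 0.03,"claw": 0},{"ax": 0,"ay": 0,"az": 0,"dx": 0,"dy": 0,"dz": 0.03,"claw": 0},{"ax": 0,"ay": 0,"az": 0,"dx": 0,"dy": 0,"dz": 0.03,"claw": 0},{"ax": 0,"ay": 0,"az": 0,"dx": 0,"dy": 0,"dz": 0.03,"claw": 0},{"ax": 0,"ay": 0,"az": 0,"dx": 0,"dy": 0,"dz": 0,"claw": 0},{"ax": 0,"ay": 0,"az": 0,"dx": 0,"dy": 0,"dz": 0,"claw": 0},{"ax": 0,"ay": 0,"az": 0,"dx": 0,"dy": 0,"dz": 0,"claw": 0},{"ax": 0,"ay": 0,"az": 0,"dx": 0,"dy": 0,"dz": 0,"claw": 0}]'

```text
time: 17.9
tool_pos: [0.5782, -0.2217, 0.159]
tcp_rot: [-0.667, 0.745, -0.001, 0.0]
wrist_force: [-1.7, -0.2, 9.5]
gripper_width: 0.0126
```

Force is flat, so it is still sliding in the clips. Continue.

Request:
apply_moves --commands '[{"ax": 0,"ay": 0,"az": 0,"dx": 0,"dy": 0,"dz": 0.04,"claw": 0},{"ax": 0,"ay": 0,"az": 0,"dx": 0,"dy": 0,"dz": 0.04,"claw": 0},{"ax": 0,"ay": 0,"az": 0,"dx": 0,"dy": 0,"dz": 0.04,"claw": 0},{"ax": 0,"ay": 0,"az": 0,"dx": 0,"dy": 0,"dz": 0.04,"claw": 0},{"ax": 0,"ay": 0,"az": 0,"dx": 0,"dy": 0,"dz": 0.04,"claw": 0},{"ax": 0,"ay": 0,"az": 0,"dx": 0,"dy": 0,"dz": 0,"claw": 0},{"ax": 0,"ay": 0,"az": 0,"dx": 0,"dy": 0,"dz": 0,"claw": 0},{"ax": 0,"ay": 0,"az": 0,"dx": 0,"dy": 0,"dz": 0,"claw": 0}]'

```text
time: 18.9
tool_pos: [0.5782, -0.2216, 0.1571]
tcp_rot: [-0.667, 0.745, -0.001, 0.0]
wrist_force: [-2.0, 0.2, 9.8]
gripper_width: 0.0126
```

Request:
apply_moves --commands '[{"ax": 0,"ay": 0,"az": 0,"dx": 0,"dy": 0,"dz": 0.04,"claw": 0},{"ax": 0,"ay": 0,"az": 0,"dx": 0,"dy": 0,"dz": 0.04,"claw": 0},{"ax": 0,"ay": 0,"az": 0,"dx": 0,"dy": 0,"dz": 0.04,"claw": 0},{"ax": 0,"ay": 0,"az": 0,"dx": 0,"dy": 0,"dz": 0.04,"claw": 0},{"ax": 0,"ay": 0,"az": 0,"dx": 0,"dy": 0,"dz": 0.04,"claw": 0},{"ax": 0,"ay": 0,"az": 0,"dx": 0,"dy": 0,"dz": 0.04,"claw": 0},{"ax": 0,"ay": 0,"az": 0,"dx": 0,"dy": 0,"dz": 0,"claw": 0},{"ax": 0,"ay": 0,"az": 0,"dx": 0,"dy": 0,"dz": 0,"claw": 0}]'

```text
time: 19.9
tool_pos: [0.5782, -0.2217, 0.1547]
tcp_rot: [-0.667, 0.745, -0.001, 0.0]
wrist_force: [-1.9, 0.3, 10.3]
gripper_width: 0.0126
```

Request:
apply_moves --commands '[{"ax": 0,"ay": 0,"az": 0,"dx": 0,"dy": 0,"dz": 0,"claw": 0},{"ax": 0,"ay": 0,"az": 0,"dx": 0,"dy": 0,"dz": 0,"claw": 0},{"ax": 0,"ay": 0,"az": 0,"dx": 0,"dy": 0,"dz": 0,"claw": 0},{"ax": 0,"ay": 0,"az": 0,"dx": 0,"dy": 0,"dz": 0,"claw": 0},{"ax": 0,"ay": 0,"az": 0,"dx": 0,"dy": 0,"dz": 0,"claw": 0},{"ax": 0,"ay": 0,"az": 0,"dx": 0,"dy": 0,"dz": 0,"claw": 0},{"ax": 0,"ay": 0,"az": 0,"dx": 0,"dy": 0,"dz": 0,"claw": 0},{"ax": 0,"ay": 0,"az": 0,"dx": 0,"dy": 0,"dz": 0,"claw": 0}]'

```text
time: 20.9
tool_pos: [0.5782, -0.2216, 0.1546]
tcp_rot: [-0.667, 0.745, -0.001, 0.0]
wrist_force: [-2.1, -0.0, 10.2]
gripper_width: 0.0126
```

Still sliding at ~10 N. Continue in 2.4 mm steps.

Request:
apply_moves --commands '[{"ax": 0,"ay": 0,"az": 0,"dx": 0,"dy": 0,"dz": 0.04,"claw": 0},{"ax": 0,"ay": 0,"az": 0,"dx": 0,"dy": 0,"dz": 0.04,"claw": 0},{"ax": 0,"ay": 0,"az": 0,"dx": 0,"dy": 0,"dz": 0.04,"claw": 0},{"ax": 0,"ay": 0,"az": 0,"dx": 0,"dy": 0,"dz": 0.04,"claw": 0},{"ax": 0,"ay": 0,"az": 0,"dx": 0,"dy": 0,"dz": 0.04,"claw": 0},{"ax": 0,"ay": 0,"az": 0,"dx": 0,"dy": 0,"dz": 0.04,"claw": 0},{"ax": 0,"ay": 0,"az": 0,"dx": 0,"dy": 0,"dz": 0,"claw": 0},{"ax": 0,"ay": 0,"az": 0,"dx": 0,"dy": 0,"dz": 0,"claw": 0}]'

```text
time: 21.9
tool_pos: [0.5782, -0.2216, 0.1523]
tcp_rot: [-0.667, 0.745, -0.001, 0.0]
wrist_force: [-3.1, -0.2, 10.7]
gripper_width: 0.0125
```

Request:
apply_moves --commands '[{"ax": 0,"ay": 0,"az": 0,"dx": 0,"dy": 0,"dz": 0.04,"claw": 0},{"ax": 0,"ay": 0,"az": 0,"dx": 0,"dy": 0,"dz": 0.04,"claw": 0},{"ax": 0,"ay": 0,"az": 0,"dx": 0,"dy": 0,"dz": 0.04,"claw": 0},{"ax": 0,"ay": 0,"az": 0,"dx": 0,"dy": 0,"dz": 0.04,"claw": 0},{"ax": 0,"ay": 0,"az": 0,"dx": 0,"dy": 0,"dz": 0.04,"claw": 0},{"ax": 0,"ay": 0,"az": 0,"dx": 0,"dy": 0,"dz": 0,"claw": 0},{"ax": 0,"ay": 0,"az": 0,"dx": 0,"dy": 0,"dz": 0,"claw": 0},{"ax": 0,"ay": 0,"az": 0,"dx": 0,"dy": 0,"dz": 0,"claw": 0}]'

```text
time: 22.9
tool_pos: [0.5782, -0.2216, 0.1503]
tcp_rot: [-0.667, 0.745, -0.001, 0.0]
wrist_force: [-3.3, 0.5, 10.2]
gripper_width: 0.0126
```

Request:
apply_moves --commands '[{"ax": 0,"ay": 0,"az": 0,"dx": 0,"dy": 0,"dz": 0.04,"claw": 0},{"ax": 0,"ay": 0,"az": 0,"dx": 0,"dy": 0,"dz": 0.04,"claw": 0},{"ax": 0,"ay": 0,"az": 0,"dx": 0,"dy": 0,"dz": 0.04,"claw": 0},{"ax": 0,"ay": 0,"az": 0,"dx": 0,"dy": 0,"dz": 0.04,"claw": 0},{"ax": 0,"ay": 0,"az": 0,"dx": 0,"dy": 0,"dz": 0.04,"claw": 0},{"ax": 0,"ay": 0,"az": 0,"dx": 0,"dy": 0,"dz": 0,"claw": 0},{"ax": 0,"ay": 0,"az": 0,"dx": 0,"dy": 0,"dz": 0,"claw": 0},{"ax": 0,"ay": 0,"az": 0,"dx": 0,"dy": 0,"dz": 0,"claw": 0}]'

```text
time: 23.9
tool_pos: [0.5782, -0.2216, 0.1483]
tcp_rot: [-0.667, 0.745, -0.001, 0.0]
wrist_force: [-2.8, 0.8, 10.6]
gripper_width: 0.0123
```

Request:
apply_moves --commands '[{"ax": 0,"ay": 0,"az": 0,"dx": 0,"dy": 0,"dz": 0.04,"claw": 0},{"ax": 0,"ay": 0,"az": 0,"dx": 0,"dy": 0,"dz": 0.04,"claw": 0},{"ax": 0,"ay": 0,"az": 0,"dx": 0,"dy": 0,"dz": 0.04,"claw": 0},{"ax": 0,"ay": 0,"az": 0,"dx": 0,"dy": 0,"dz": 0.04,"claw": 0},{"ax": 0,"ay": 0,"az": 0,"dx": 0,"dy": 0,"dz": 0,"claw": 0},{"ax": 0,"ay": 0,"az": 0,"dx": 0,"dy": 0,"dz": 0,"claw": 0},{"ax": 0,"ay": 0,"az": 0,"dx": 0,"dy": 0,"dz": 0,"claw": 0},{"ax": 0,"ay": 0,"az": 0,"dx": 0,"dy": 0,"dz": 0,"claw": 0}]'

```text
time: 24.9
tool_pos: [0.5782, -0.2217, 0.1467]
tcp_rot: [-0.667, 0.745, -0.001, 0.0]
wrist_force: [-2.6, -0.3, 10.5]
gripper_width: 0.0122
```

Request:
apply_moves --commands '[{"ax": 0,"ay": 0,"az": 0,"dx": 0,"dy": 0,"dz": 0.04,"claw": 0},{"ax": 0,"ay": 0,"az": 0,"dx": 0,"dy": 0,"dz": 0.04,"claw": 0},{"ax": 0,"ay": 0,"az": 0,"dx": 0,"dy": 0,"dz": 0.04,"claw": 0},{"ax": 0,"ay": 0,"az": 0,"dx": 0,"dy": 0,"dz": 0.04,"claw": 0},{"ax": 0,"ay": 0,"az": 0,"dx": 0,"dy": 0,"dz": 0,"claw": 0},{"ax": 0,"ay": 0,"az": 0,"dx": 0,"dy": 0,"dz": 0,"claw": 0},{"ax": 0,"ay": 0,"az": 0,"dx": 0,"dy": 0,"dz": 0,"claw": 0},{"ax": 0,"ay": 0,"az": 0,"dx": 0,"dy": 0,"dz": 0,"claw": 0}]'

```text
time: 25.9
tool_pos: [0.5783, -0.2217, 0.1459]
tcp_rot: [-0.667, 0.745, -0.001, 0.0]
wrist_force: [-5.4, 0.7, 17.6]
gripper_width: 0.0124
```

Request:
apply_moves --commands '[{"ax": 0,"ay": 0,"az": 0,"dx": 0,"dy": 0,"dz": 0.03,"claw": 0},{"ax": 0,"ay": 0,"az": 0,"dx": 0,"dy": 0,"dz": 0.03,"claw": 0},{"ax": 0,"ay": 0,"az": 0,"dx": 0,"dy": 0,"dz": 0,"claw": 0},{"ax": 0,"ay": 0,"az": 0,"dx": 0,"dy": 0,"dz": 0,"claw": 0},{"ax": 0,"ay": 0,"az": 0,"dx": 0,"dy": 0,"dz": 0,"claw": 0},{"ax": 0,"ay": 0,"az": 0,"dx": 0,"dy": 0,"dz": 0,"claw": 0},{"ax": 0,"ay": 0,"az": 0,"dx": 0,"dy": 0,"dz": 0,"claw": 0},{"ax": 0,"ay": 0,"az": 0,"dx": 0,"dy": 0,"dz": 0,"claw": 0}]'

```text
time: 26.9
tool_pos: [0.5783, -0.2217, 0.1458]
tcp_rot: [-0.668, 0.745, -0.001, 0.0]
wrist_force: [-5.6, 1.6, 19.6]
gripper_width: 0.0127
```

Request:
apply_moves --commands '[{"ax": 0,"ay": 0,"az": 0,"dx": 0,"dy": 0,"dz": 0.03,"claw": 0},{"ax": 0,"ay": 0,"az": 0,"dx": 0,"dy": 0,"dz": 0.02,"claw": 0},{"ax": 0,"ay": 0,"az": 0,"dx": 0,"dy": 0,"dz": 0,"claw": 0},{"ax": 0,"ay": 0,"az": 0,"dx": 0,"dy": 0,"dz": 0,"claw": 0},{"ax": 0,"ay": 0,"az": 0,"dx": 0,"dy": 0,"dz": 0,"claw": 0},{"ax": 0,"ay": 0,"az": 0,"dx": 0,"dy": 0,"dz": 0,"claw": 0},{"ax": 0,"ay": 0,"az": 0,"dx": 0,"dy": 0,"dz": 0,"claw": 0},{"ax": 0,"ay": 0,"az": 0,"dx": 0,"dy": 0,"dz": 0,"claw": 0}]'

```text
time: 27.9
tool_pos: [0.5784, -0.2217, 0.1456]
tcp_rot: [-0.667, 0.745, -0.001, 0.0]
wrist_force: [-7.0, 1.8, 23.8]
gripper_width: 0.0123
```

Request:
apply_moves --commands '[{"ax": 0,"ay": 0,"az": 0,"dx": 0,"dy": 0,"dz": 0,"claw": 0.6},{"ax": 0,"ay": 0,"az": 0,"dx": 0,"dy": 0,"dz": 0,"claw": 0.6},{"ax": 0,"ay": 0,"az": 0,"dx": 0,"dy": 0,"dz": 0,"claw": 0.6},{"ax": 0,"ay": 0,"az": 0,"dx": 0,"dy": 0,"dz": 0,"claw": 0.6},{"ax": 0,"ay": 0,"az": 0,"dx": 0,"dy": 0,"dz": 0,"claw": 0.6},{"ax": 0,"ay": 0,"az": 0,"dx": 0,"dy": 0,"dz": 0,"claw": 0.6},{"ax": 0,"ay": 0,"az": 0,"dx": 0,"dy": 0,"dz": 0,"claw": 0.6},{"ax": 0,"ay": 0,"az": 0,"dx": 0,"dy": 0,"dz": 0,"claw": 0.6}]'

```text
time: 28.9
tool_pos: [0.5777, -0.2213, 0.1426]
tcp_rot: [-0.667, 0.745, -0.0, 0.0]
wrist_force: [0.0, 0.5, -0.4]
gripper_width: 0.0516
```

Request:
apply_moves --commands '[{"ax": 0,"ay": 0,"az": 0,"dx": 0,"dy": 0,"dz": -1,"claw": 0.8},{"ax": 0,"ay": 0,"az": 0,"dx": 0,"dy": 0,"dz": -2,"claw": 0.8},{"ax": 0,"ay": 0,"az": 0,"dx": 0,"dy": 0,"dz": -3,"claw": 0.8},{"ax": 0,"ay": 0,"az": 0,"dx": 0,"dy": 0,"dz": -4,"claw": 0.8},{"ax": 0,"ay": 0,"az": 0,"dx": 0,"dy": 0,"dz": -4,"claw": 0.8},{"ax": 0,"ay": 0,"az": 0,"dx": 0,"dy": 0,"dz": -3,"claw": 0.8},{"ax": 0,"ay": 0,"az": 0,"dx": 0,"dy": 0,"dz": 0,"claw": 0.8},{"ax": 0,"ay": 0,"az": 0,"dx": 0,"dy": 0,"dz": 0,"claw": 0.8}]'

```text
time: 29.9
tool_pos: [0.5772, -0.2211, 0.3127]
tcp_rot: [-0.667, 0.745, 0.0, -0.0]
wrist_force: [0.9, 0.2, -1.4]
gripper_width: 0.0684
```

Run:
```python
from h import *
np.set_printoptions(precision=4,suppress=True)
st=manip.sense(); print(st['time'],st['tool_pos'],st['tcp_rot'],st['wrist_force'],st['gripper_width'])
s=manip.snapshot('wrist'); save(s,'w7'); np.save('w7.npy',s,allow_pickle=True)
k=4; cv2.imwrite('pics/crop7.png',cv2.resize(s['img'][110:258,180:380,::-1],None,fx=k,fy=k,interpolation=cv2.INTER_CUBIC))
```

```text
29.9 [ 0.5772 -0.2211  0.3127] [-0.6675  0.7446  0.0001 -0.    ] [ 0.8695  0.1585 -1.4219] 0.06837246652007642
```

View pics/crop7.png

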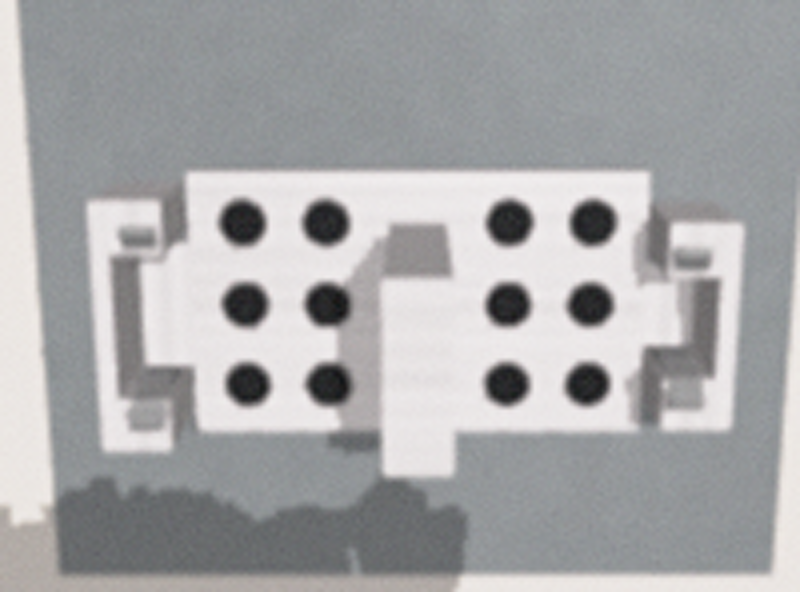

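Request:
apply_moves --commands '[{"ax": 0,"ay": 0,"az": 0,"dx": 0.05,"dy": -0.1,"dz": 0,"claw": 0},{"ax": 0,"ay": 0,"az": 0,"dx": 0,"dy": 0,"dz": 2,"claw": 0},{"ax": 0,"ay": 0,"az": 0,"dx": 0,"dy": 0,"dz": 3,"claw": 0},{"ax": 0,"ay": 0,"az": 0,"dx": 0,"dy": 0,"dz": 3,"claw": 0},{"ax": 0,"ay": 0,"az": 0,"dx": 0,"dy": 0,"dz": 3,"claw": 0},{"ax": 0,"ay": 0,"az": 0,"dx": 0,"dy": 0,"dz": 2,"claw": 0},{"ax": 0,"ay": 0,"az": 0,"dx": 0,"dy": 0,"dz": 0,"claw": 0},{"ax": 0,"ay": 0,"az": 0,"dx": 0,"dy": 0,"dz": 0,"claw": 0}]' --newtons 40

```text
time: 30.95
tool_pos: [0.5792, -0.2221, 0.1834]
tcp_rot: [-0.667, 0.745, -0.001, 0.0]
wrist_force: [-0.1, -0.3, 0.5]
gripper_width: 0.0001
```

Request:
apply_moves --commands '[{"ax": 0,"ay": 0,"az": 0,"dx": 0,"dy": 0,"dz": 0.05,"claw": 0},{"ax": 0,"ay": 0,"az": 0,"dx": 0,"dy": 0,"dz": 0.05,"claw": 0},{"ax": 0,"ay": 0,"az": 0,"dx": 0,"dy": 0,"dz": 0.05,"claw": 0},{"ax": 0,"ay": 0,"az": 0,"dx": 0,"dy": 0,"dz": 0.05,"claw": 0},{"ax": 0,"ay": 0,"az": 0,"dx": 0,"dy": 0,"dz": 0.05,"claw": 0},{"ax": 0,"ay": 0,"az": 0,"dx": 0,"dy": 0,"dz": 0,"claw": 0},{"ax": 0,"ay": 0,"az": 0,"dx": 0,"dy": 0,"dz": 0,"claw": 0},{"ax": 0,"ay": 0,"az": 0,"dx": 0,"dy": 0,"dz": 0,"claw": 0}]'

```text
time: 31.95
tool_pos: [0.5786, -0.2219, 0.1801]
tcp_rot: [-0.667, 0.745, 0.0, -0.0]
wrist_force: [0.2, -0.3, -0.8]
gripper_width: -0.0001
```

Request:
apply_moves --commands '[{"ax": 0,"ay": 0,"az": 0,"dx": 0,"dy": 0,"dz": 0.05,"claw": 0},{"ax": 0,"ay": 0,"az": 0,"dx": 0,"dy": 0,"dz": 0.05,"claw": 0},{"ax": 0,"ay": 0,"az": 0,"dx": 0,"dy": 0,"dz": 0.05,"claw": 0},{"ax": 0,"ay": 0,"az": 0,"dx": 0,"dy": 0,"dz": 0.05,"claw": 0},{"ax": 0,"ay": 0,"az": 0,"dx": 0,"dy": 0,"dz": 0.05,"claw": 0},{"ax": 0,"ay": 0,"az": 0,"dx": 0,"dy": 0,"dz": 0.05,"claw": 0},{"ax": 0,"ay": 0,"az": 0,"dx": 0,"dy": 0,"dz": 0,"claw": 0},{"ax": 0,"ay": 0,"az": 0,"dx": 0,"dy": 0,"dz": 0,"claw": 0}]'

```text
time: 32.95
tool_pos: [0.5786, -0.2219, 0.1771]
tcp_rot: [-0.667, 0.745, 0.0, -0.0]
wrist_force: [-0.6, 0.8, -0.5]
gripper_width: 0.0001
```

Request:
apply_moves --commands '[{"ax": 0,"ay": 0,"az": 0,"dx": 0,"dy": 0,"dz": 0.04,"claw": 0},{"ax": 0,"ay": 0,"az": 0,"dx": 0,"dy": 0,"dz": 0.04,"claw": 0},{"ax": 0,"ay": 0,"az": 0,"dx": 0,"dy": 0,"dz": 0.04,"claw": 0},{"ax": 0,"ay": 0,"az": 0,"dx": 0,"dy": 0,"dz": 0.04,"claw": 0},{"ax": 0,"ay": 0,"az": 0,"dx": 0,"dy": 0,"dz": 0,"claw": 0},{"ax": 0,"ay": 0,"az": 0,"dx": 0,"dy": 0,"dz": 0,"claw": 0},{"ax": 0,"ay": 0,"az": 0,"dx": 0,"dy": 0,"dz": 0,"claw": 0},{"ax": 0,"ay": 0,"az": 0,"dx": 0,"dy": 0,"dz": 0,"claw": 0}]'

```text
time: 33.95
tool_pos: [0.5788, -0.2219, 0.1765]
tcp_rot: [-0.667, 0.745, -0.0, 0.0]
wrist_force: [-2.0, 1.3, 8.5]
gripper_width: 0.0
```

Request:
apply_moves --commands '[{"ax": 0,"ay": 0,"az": 0,"dx": 0,"dy": 0,"dz": 0.04,"claw": 0},{"ax": 0,"ay": 0,"az": 0,"dx": 0,"dy": 0,"dz": 0.04,"claw": 0},{"ax": 0,"ay": 0,"az": 0,"dx": 0,"dy": 0,"dz": 0.04,"claw": 0},{"ax": 0,"ay": 0,"az": 0,"dx": 0,"dy": 0,"dz": 0,"claw": 0},{"ax": 0,"ay": 0,"az": 0,"dx": 0,"dy": 0,"dz": 0,"claw": 0},{"ax": 0,"ay": 0,"az": 0,"dx": 0,"dy": 0,"dz": 0,"claw": 0},{"ax": 0,"ay": 0,"az": 0,"dx": 0,"dy": 0,"dz": 0,"claw": 0},{"ax": 0,"ay": 0,"az": 0,"dx": 0,"dy": 0,"dz": 0,"claw": 0}]'

```text
time: 34.95
tool_pos: [0.579, -0.222, 0.1765]
tcp_rot: [-0.667, 0.745, -0.001, 0.0]
wrist_force: [-4.8, 2.1, 16.5]
gripper_width: -0.0002
```

Request:
apply_moves --commands '[{"ax": 0,"ay": 0,"az": 0,"dx": 0,"dy": 0,"dz": -0.2,"claw": 0},{"ax": 0,"ay": 0,"az": 0,"dx": 0,"dy": 0,"dz": -0.5,"claw": 0},{"ax": 0,"ay": 0,"az": 0,"dx": 0,"dy": 0,"dz": -2,"claw": 0},{"ax": 0,"ay": 0,"az": 0,"dx": 0,"dy": 0,"dz": -4,"claw": 0},{"ax": 0,"ay": 0,"az": 0,"dx": 0,"dy": 0,"dz": -4,"claw": 0},{"ax": 0,"ay": 0,"az": 0,"dx": 0,"dy": 0,"dz": -3,"claw": 0},{"ax": 0,"ay": 0,"az": 0,"dx": 0,"dy": 0,"dz": 0,"claw": 0},{"ax": 0,"ay": 0,"az": 0,"dx": 0,"dy": 0,"dz": 0,"claw": 0}]'

```text
time: 35.95
tool_pos: [0.5782, -0.2217, 0.3112]
tcp_rot: [-0.667, 0.745, 0.0, -0.0]
wrist_force: [0.4, -0.4, 0.0]
gripper_width: 0.0002
```

Run:
```python
from h import *
st=manip.sense(); print(st['time'],st['tool_pos'],st['wrist_force'])
s=manip.snapshot('wrist'); a=np.load('w7.npy',allow_pickle=True).item()
g=lambda q:cv2.cvtColor(q['img'],cv2.COLOR_RGB2GRAY).astype(np.float32)
# plate motion vs deck motion between w7 and now
for n,(x0,y0,w,h) in {'plate':(232,150,44,65),'plateR':(300,150,44,65),'cheekL':(198,155,30,72),'cheekR':(345,160,22,60)}.items():
    t=g(a)[y0:y0+h,x0:x0+w]; r=cv2.matchTemplate(g(s),t,cv2.TM_CCOEFF_NORMED); _,v,_,p=cv2.minMaxLoc(r); print(n,p[0]-x0,p[1]-y0,round(v,3))
print(manip.sign_off())
```

```text
35.95 [ 0.57820208 -0.22174318  0.31121414] [ 0.39371358 -0.37278134  0.04161466]
plate -1 1 0.987
plateR 0 1 0.985
cheekL -1 1 0.986
cheekR 0 1 0.98
the job is handed in; nothing more can be done
None
```

The eared plate is fitted to the shaker, with its wide ear in the wide slot and its narrow ear in the narrow slot. I let go of it and handed the job in at about 36 s of the 58 s; no verdict was reported.

- **Pressing:** The plate slid through the clips at about 10 N. It bottomed out with its underside about 4 mm above the deck, and I pressed until the wrist read 23.8 N before releasing.
- **Seating check:** I pressed once more on top of the fin with the closed fingers. Going from 8.5 N to 16.5 N gave no measurable movement, so it is seated firmly. I stopped short of 20 N there to stay clear of the 30 N limit.
- **Picture check:** The last picture I viewed, taken before that re-press, shows both ears in their slots. A comparison taken after it showed no shift of the plate against the bracket. The wrist force was about zero, with the arm well clear.
- **Not checked:** I did not measure the force on the pads or the plate's tilt directly. I estimate about 13 N on the pads while pressing. I saw no sign of the bystanders being touched, but did not take a final picture of them.
- **Errors on the way:** My first two move calls were refused because every row needs all its keys. That cost a picture but moved nothing.

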